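# Push the heel block through the guides to the stop

## Robot

A 6-joint arm with a two-finger parallel gripper is mounted at the origin on the work surface. World frame = base frame: x ahead of the robot, y to its left, z up, the work surface at z = 0. Lengths are in m, angles in degrees, forces in N, time in s.
With the tool pointing down it reaches from about 0.375 to 0.9 m from the base axis. Payload 3.1 kg.
Tool frame: the origin (TCP) lies between the finger pads; the fingertips stand 11 mm ahead of it and the grasp point (between the pads) lies 8 mm behind it; z points along the fingers, y is the line along which they close (so a half turn about z gives the same grasp; the last joint's range is limited). The gripper opens to 87 mm and grips with 3 to 60 N. Pads are 19 mm wide; open, the fingers measure 117 mm over their backs; the gripper's body (75 mm by 190 mm) begins 51 mm behind the grasp point.
Start: joints at [60.247, 30.224, 82.088, -0, 67.689, -10.227], TCP at [0.209, 0.589, 0.234] pointing down, gripper open.
Joint ranges: [-176.69, 176.69], [-43.24, 126.21], [12.49, 139.97], [-82, 262], [0, 151.66], [-163.58, 163.58]. Speed limits (degrees/s): [159.86, 159.86, 180, 180, 180, 180].

## Interface

Orientations are given as a 3x3 rotation matrix whose columns are the frame's x, y, z axes.
In Python, from rig import bot gives the robot as it stands.
- The arm moves only by the tool apply_moves, never from a script. Its argument "steps" is a list that holds one entry, the list of rows, each a list of 7 numbers: the shift along the tool's x, y, z in cm, then the turn, a rotation vector about the tool's x, y, z in degrees, then the gripper command: -1 is shut, 1 is fully open, values between are in proportion. In form: [[[dx, dy, dz, rx, ry, rz, jaw], ...]]. A call has 1 to 20 rows; each row is the pose to reach, as a shift and turn from the pose commanded when the call began, along the tool's axes at that moment; what a row does not reach only later rows make up. A row lasts 1/8 s, in which the tool goes at most 62.5 mm and 10.7 degrees, less where a joint would pass 70% of its speed; a pose out of reach is approached as far as the arm can. A call with a gripper value outside its range is refused whole. The fingers move at their own pace and stop on an object; the grip force is fixed at half the most. Time passes only in rows, so rows that repeat a pose let the fingers close. It gives the time, the measured TCP pose, the force, the opening and the grip force at its end, in the units of the state.
- bot.read_state(): the state, without advancing time (a new reading comes with each control period).
- bot.capture(name): name is "scene" or "side" or "wrist"; returns the picture (480x640x3 uint8, blue, green, red); there is no depth.
- bot.camera_model(name): a dict with "intrinsics" (3x3 intrinsics, pixels), "R" (3x3) and "t" (3): a world point X has camera coordinates R X + t. Camera axes: x right, y down, z forward; pixel columns grow to the right and rows downward; lengths in m; the calibration is good to about 2 mm. A picture is of the moment at which its call begins: read the wrist's pose just before it. camera_model takes no time and is no camera call; for the wrist camera it gives the pose at the moment of the call.
- bot.hand_in(): hands the job in; it is judged then, once.
The state is a dict: "time_s": time; "joint_positions": joint angles; "qvel": joint speeds; "tau": joint torques, N m; "position": TCP position; "tcp_rot": TCP orientation; "force": force on the tool from outside, world axes, zero at the start; "moment": the same for the moment, N m; "opening": opening from 0.0 (shut) to 1.0 (fully open); "grasp_force": force on a finger pad.
Only numpy, scipy, OpenCV 4.12 (cv2) and the standard library are available. Lean on these libraries where they do the work, as an engineer would, in place of code of your own. Each camera call takes 0.05 s, during which the arm holds its last target. There are 200 camera calls.

## Task

Push the loose D-shaped wooden heel block along the bench, round nose first, through the narrow gap between the two steel guide blocks and on until its nose rests against the steel back stop behind them, pointing straight at the stop. Only push it with the fingers: do not grip it, lift it or tip it, and leave the other things on the bench where they are.

Things in the scene. Friction and masses are not known exactly. Their poses are not given: they have to be found in the camera images.
- heel: the loose heel block: light wood, D-shaped seen from above, lying flat; 80 mm long (x), 62 wide (y), 34 high, 90-180 g. Origin: centre of its underside. +x points to the round nose (half circle, radius 31, centred 9 ahead of the origin). Flat back face 40 behind the origin; flat side faces at y = +-31, from x = -40 to 9. Starts right of the jig, up to 0.7 rad and 200 mm off the lane
- heel_nose (a point): foremost point of the heel block's round nose, half-way up: 40 mm ahead of the block's origin, 17 above the bench
- jig: fixed dark steel jig on the bench. Origin: on the bench, middle of the gap between its two guide blocks. +x runs along the lane through the gap to the back stop (world +y within 0.25 rad). Guide blocks: x -20 to 20 mm, 36 wide, 38 high, inner faces at y = +-35 (gap 70). Back stop: bar across the lane, 100 wide, 38 high, face at x = 110. Bare bench between
- offcut: bystander: plain rectangular offcut of the same wood, 90 x 50 x 30, lying beside the jig on the side away from the robot
- lift_a: bystander: small thin D-shaped wooden heel lift, 52 x 42 x 18, lying beside the jig on the robot's side
- lift_b: bystander: small thin D-shaped cork heel lift, 52 x 42 x 18, next to the wooden lift (the two may be swapped)
- last: bystander: wooden shoe last (foot form), about 220 long, 80 wide, 130 high, left of the jig
- glue: bystander: white glue jar with black cap, 72 in diameter, 110 high, on the left
- pot: bystander: white pencil pot, 72 in diameter, 90 high (pencils to 140), on the left near the robot
- hammer: bystander: hammer lying on the bench on the right, along x
- weight: bystander: brass knob weight, 60 in diameter, 68 high, beyond the lane towards the far edge
There are look-alikes about, which are no part of the job. Leave any black or orange look-alike of the heel alone.

How it is judged (in metres and radians):
On the way, in this order (a step that is already met when the one before it is completed fails the run):
1. the block is in the gap between the guides, nose first and straight, its back still outside (x of heel_nose in the frame of jig between 0 and 0.06 m and y of heel in the frame of jig between -0.02 and 0.02 m and y of heel_nose in the frame of jig between -0.012 and 0.012 m and height (world z) of heel below 0.004 m), for 0.05 s.
2. the block is through the gap with its nose against the stop (x of heel_nose in the frame of jig above 0.104 m and y of heel_nose in the frame of jig between -0.025 and 0.025 m and y of heel in the frame of jig between -0.02 and 0.02 m and angle between the x axis of heel and the x axis of jig, either way round below 0.3 rad and height (world z) of heel below 0.004 m and angle between heel's own z axis and vertical below 0.06 rad), for 0.2 s.
At the end, for the whole second after the job is handed in: The block lies flat and at rest beyond the guides, its nose against the back stop (within 6 mm), within 20 mm of the lane's middle (nose within 25 mm) and pointing along the lane within 0.3 rad; it got there through the gap (all of step 2 and linear speed of heel below 0.01 m/s and angular speed of heel below 0.1 rad/s); the robot touches nothing.
It fails at once if the block is lifted (more than 8 mm) or tipped (more than 0.2 rad) (height (world z) of heel above 0.008 m or angle between heel's own z axis and vertical above 0.2 rad).
It fails at once if the block is gripped between the fingers (contact force between the fingers and heel above 0.5 N and x of the grasp point in the frame of heel between -0.034 and 0.034 m and y of the grasp point in the frame of heel between -0.025 and 0.025 m and z of the grasp point in the frame of heel below 0.046 m).
It fails at once if another thing on the bench is moved more than 15 mm (distance of any of offcut, lift_a, lift_b, last, glue, pot, hammer, weight from where it was at the start of the episode above 0.015 m).
It also fails if it takes over 72 s, if anything falls off the work surface, if the arm or the gripper's body presses on something with over 40 N, if the wrist force passes 120 N, or if a joint passes its speed limit or range.

## Working session

There is one attempt and no reset: what is moved stays moved. The work goes in short steps, Python scripts to look and compute and a tool call to move; the robot and the scene stay as the last step left them, time stands still between calls to the robot, and variables do not carry over. Pictures are saved under pics/ and viewed, at most 10 in all, crops included, and the job is handed in when it is done.

Besides the shell and the picture viewer there is one more tool, called after "Call:" by a JSON object that holds its "name" and its "arguments", one argument or row to a line. apply_moves: Moves the arm, as the interface text tells. Its arguments: {"type":"object","properties":{"steps":{"type":"array","items":{"type":"array","items":{"type":"array","items":{"type":"number"}}}}},"required":["steps"]}

```bash
mkdir -p pics; ls
python3 - <<'E'
from rig import bot
import cv2
for n in("scene","side"):
    cv2.imwrite(f"pics/{n}0.png",bot.capture(n)); m=bot.camera_model(n); print(n,-m["R"].T@m["t"],m["R"][2])
s=bot.read_state();print(s["time_s"],s["tcp_rot"],s["position"])
E
```

```text
pics
scene [1.01162769 0.43243578 1.07590103] [-0.39372423 -0.36292935 -0.8445493 ]
side [-0.0943299  -0.97399186  0.76528829] [ 0.45111199  0.71209579 -0.53797543]
0.1 [[-9.42469682e-01  3.34290259e-01 -9.59652869e-04]
 [ 3.34291471e-01  9.42468184e-01 -1.71313819e-03]
 [ 3.31756886e-04 -1.93538458e-03 -9.99998072e-01]] [0.20856136 0.58849211 0.23266278]
```

View pics/scene0.png

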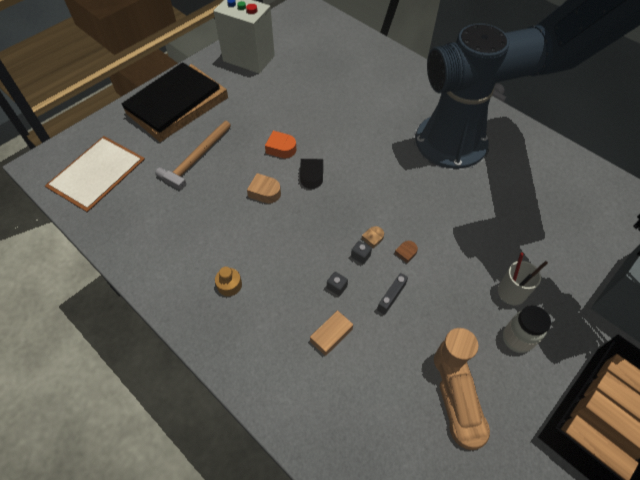

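View pics/side0.png

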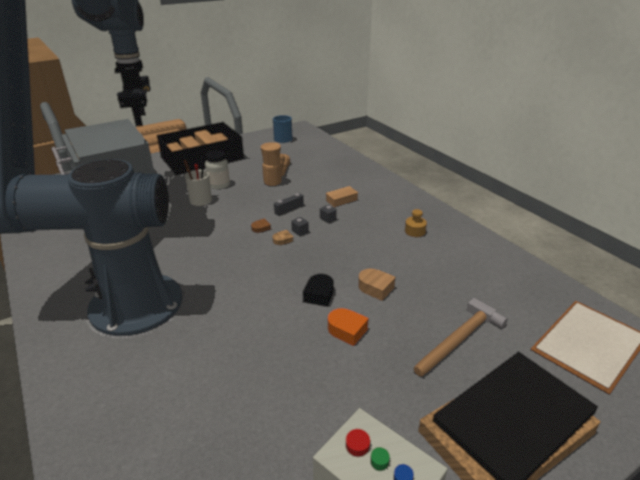

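Scene picture: three D-blocks could be the heel: wood (264,188), orange (281,144) and black (311,172). The wooden one is the one described. The guides are at (361,250) and (337,283), the stop at (393,293). I'll confirm this in a crop.

```bash
cat > h.py <<'E'
import cv2,numpy as np
from rig import bot
def ray(m,uv,z):
    uv=np.atleast_2d(np.asarray(uv,float)); d=np.c_[uv,np.ones(len(uv))]@np.linalg.inv(m["intrinsics"]).T@m["R"]
    c=-m["R"].T@m["t"]; return (c+d*((z-c[2])/d[:,2])[:,None])[:,:2]
E
python3 - <<'E'
from h import *
im=cv2.imread("pics/scene0.png"); m=bot.camera_model("scene")
c=cv2.resize(im[125:325,230:430],None,fx=3,fy=3,interpolation=cv2.INTER_CUBIC); cv2.imwrite("pics/crop0.png",c)
for n,p,z in [("wood",(264,188),.02),("orange",(281,144),.02),("black",(311,172),.02),("g1",(362,246),.038),("g2",(338,279),.038),("stop",(393,290),.038),("wt",(228,281),.03),("hamhead",(171,179),.02),("hamend",(228,126),.02),("lifta",(373,236),.018),("liftb",(406,249),.018),("off",(331,331),.03)]: print(n,ray(m,p,z).round(3))
E
```

```text
wood [[ 0.506 -0.249]]
orange [[ 0.365 -0.33 ]]
black [[ 0.379 -0.197]]
g1 [[0.471 0.066]]
g2 [[0.579 0.085]]
stop [[0.512 0.196]]
wt [[ 0.758 -0.1  ]]
hamhead [[ 0.658 -0.451]]
hamend [[ 0.423 -0.492]]
lifta [[0.42  0.059]]
liftb [[0.392 0.143]]
off [[0.682 0.159]]
```

View pics/crop0.png

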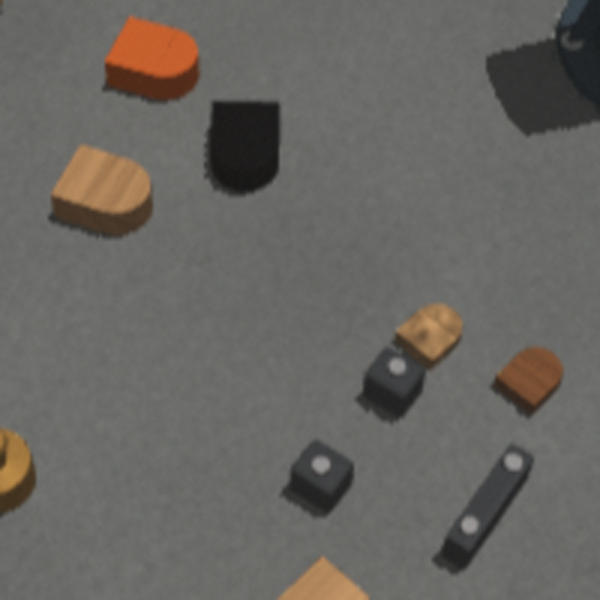

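The crop confirms it. The heel is the light-wood D at (264,188), with its nose to the right and flat back to the left. The guides and stop carry pale screws that I can use as marks.

```bash
cat >> h.py <<'E'
def heel_from(im,m,lo,box,z=.034):
    """top-face mask -> pose; box=(x0,y0,x1,y1) px"""
    x0,y0,x1,y1=box; h=cv2.cvtColor(im,cv2.COLOR_BGR2HSV)
    mk=np.zeros(im.shape[:2],np.uint8); mk[y0:y1,x0:x1]=cv2.inRange(h,lo,(25,255,255))[y0:y1,x0:x1]
    mk=cv2.morphologyEx(mk,cv2.MORPH_CLOSE,np.ones((3,3)))
    c=max(cv2.findContours(mk,cv2.RETR_EXTERNAL,cv2.CHAIN_APPROX_NONE)[0],key=cv2.contourArea)
    P=(ray(m,c[:,0],z)*1000).astype(np.float32); r=cv2.minAreaRect(P); M=cv2.moments(P.reshape(-1,1,2))
    g=np.array([M["m10"],M["m01"]])/M["m00"]; return r,g,M["m00"]
E
python3 - <<'E'
from h import *
im=cv2.imread("pics/scene0.png"); m=bot.camera_model("scene")
for V in (120,135,150,165): print(V,heel_from(im,m,(8,60,V),(240,165,290,210)))
h=cv2.cvtColor(im,cv2.COLOR_BGR2HSV)
mk=cv2.inRange(h,(0,0,115),(180,40,255)); n,l,st,ce=cv2.connectedComponentsWithStats(mk)
for i in range(1,n):
    if 325<ce[i][0]<420 and 230<ce[i][1]<320: print(ce[i].round(1),st[i][4],ray(m,ce[i],.038).round(4))
print(im[188,262],im[199,270])
E
```

```text
120 (((504.1029968261719, -245.09906005859375), (63.62827682495117, 79.63179016113281), 22.18116569519043), array([ 505.52253952, -247.85052057]), 4290.904800469289)
135 (((503.9744873046875, -245.147216796875), (61.91830825805664, 79.05113983154297), 21.628856658935547), array([ 505.28916962, -247.85074403]), 4141.106772317085)
150 (((503.9306640625, -245.36715698242188), (59.79753875732422, 77.29732513427734), 22.159954071044922), array([ 505.40146285, -247.64804046]), 3843.151035126066)
165 (((504.4778137207031, -245.34556579589844), (56.8426399230957, 74.95722198486328), 22.138673782348633), array([ 506.4367655 , -247.74704732]), 3321.8200044950936)
[384. 232.] 1 [[0.4029 0.078 ]]
[361.9 246.6] 19 [[0.4729 0.0664]]
[378.  250.5] 2 [[0.4543 0.1019]]
[419.  262.5] 2 [[0.4121 0.1942]]
[412. 265.] 1 [[0.4291 0.1864]]
[409.  267.5] 2 [[0.4395 0.1855]]
[409.2 271.4] 26 [[0.4475 0.1925]]
[378. 272.] 1 [[0.4997 0.1402]]
[336.6 279.3] 24 [[0.5816 0.083 ]]
[400.9 278.5] 25 [[0.4759 0.1901]]
[386.  299.6] 25 [[0.542  0.1998]]
[344.5 315.5] 2 [[0.6367 0.1577]]
[ 85 126 166] [39 53 67]
```

Call:
{"name": "apply_moves", "arguments": {
  "steps": [
    [[-20, -14, 0, 0, 0, 10, -0.4], [-38.5, -27.6, 0, 0, 0, 20, -0.4], [-38.5, -27.6, 0, 0, 0, 30, -0.4], [-38.5, -27.6, 0, 0, 0, 48.5, -0.4], [-38.5, -27.6, 0, 0, 0, 48.5, -0.4], [-38.5, -27.6, 0, 0, 0, 48.5, -0.4], [-38.5, -27.6, 0, 0, 0, 48.5, -0.4], [-38.5, -27.6, 0, 0, 0, 48.5, -0.4], [-60.7, -74.3, 0, 0, 0, 48.5, -0.4], [-60.7, -74.3, 0, 0, 0, 48.5, -0.4], [-60.7, -74.3, 0, 0, 0, 48.5, -0.4], [-60.7, -74.3, 0, 0, 0, 48.5, -0.4], [-60.7, -74.3, 0, 0, 0, 48.5, -0.4], [-60.7, -74.3, 0, 0, 0, 48.5, -0.4], [-60.7, -74.3, 0, 0, 0, 48.5, -0.4], [-60.7, -74.3, 0, 0, 0, 48.5, -0.4], [-60.7, -74.3, 0, 0, 0, 48.5, -0.4], [-60.7, -74.3, 0, 0, 0, 48.5, -0.4], [-60.7, -74.3, 0, 0, 0, 48.5, -0.4], [-60.7, -74.3, 0, 0, 0, 48.5, -0.4]]
  ]
}}

```text
time_s: 2.6
position: [0.5326, -0.3119, 0.2336]
tcp_rot: [[-0.376, 0.927, -0.001], [0.927, 0.376, 0.001], [0.001, -0.0, -1.0]]
force: [0.7, -1.1, 0.6]
opening: 0.301
grasp_force: 0.0
```

Run:
```python
from h import *
m=bot.camera_model("wrist"); im=bot.capture("wrist"); cv2.imwrite("pics/w1.png",im); print(-m["R"].T@m["t"])
for V in (110,130): print(heel_from(im,m,(8,60,V),(0,0,640,480)))
K=m["intrinsics"];p=K@(m["R"]@np.array([.504,-.245,.034])+m["t"]);print(p/p[2])
m=bot.camera_model("scene"); im=bot.capture("scene"); print(heel_from(im,m,(8,60,130),(240,165,290,210)))
```

```text
[ 0.50205905 -0.23772331  0.38420817]
(((640.6453247070312, -510.3089294433594), (464.9194030761719, 31.861326217651367), 22.086538314819336), array([ 656.5432924 , -506.90119736]), 11539.640491338447)
(((368.9684753417969, -327.4462890625), (76.06907653808594, 79.98983764648438), 24.072145462036133), array([ 368.90338911, -330.07325538]), 5283.8535173744895)
[318.50318276 138.48037091   1.        ]
(((489.07415771484375, -278.980712890625), (13.820032119750977, 24.443286895751953), 43.95770263671875), array([ 490.39820633, -279.16423803]), 212.06094658980146)
```

View pics/w1.png

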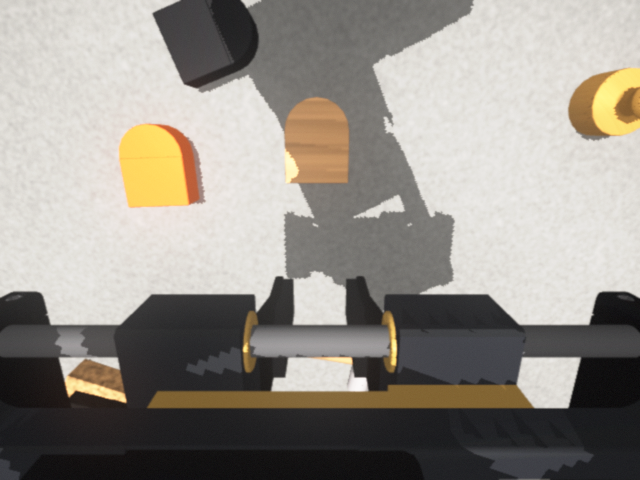

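Wrist picture: the heel's top is at columns 285–349, rows 97–183, centred (317,140). That is within 2 px of the prediction, it is square to the tool, and the fingers are centred behind its flat back. Next I lower behind it.

Call:
{"name": "apply_moves", "arguments": {
  "steps": [
    [[0, -0.2, 5, 0, 0, 0, -0.4], [0, -0.2, 10, 0, 0, 0, -0.4], [0, -0.2, 15, 0, 0, 0, -0.4], [0, -0.2, 18, 0, 0, 0, -0.4], [0, -0.2, 20, 0, 0, 0, -0.4], [0, -0.2, 21, 0, 0, 0, -0.4], [0, -0.2, 21.6, 0, 0, 0, -0.4], [0, -0.2, 21.6, 0, 0, 0, -0.4], [0.5, -0.2, 21.6, 0, 0, 0, -0.4], [1, -0.2, 21.6, 0, 0, 0, -0.4], [1.4, -0.2, 21.6, 0, 0, 0, -0.4], [1.8, -0.2, 21.6, 0, 0, 0, -0.4], [2.2, -0.2, 21.6, 0, 0, 0, -0.4], [2.4, -0.2, 21.6, 0, 0, 0, -0.4], [2.4, -0.2, 21.6, 0, 0, 0, -0.4]]
  ]
}}

```text
time_s: 4.58
position: [0.5217, -0.2924, 0.0175]
tcp_rot: [[-0.374, 0.927, -0.0], [0.927, 0.374, 0.0], [0.0, -0.0, -1.0]]
force: [0.2, -0.4, -0.1]
opening: 0.3
grasp_force: 0.0
```

```bash
cat >> h.py <<'E'
J=np.array([.5273,.0747]);PH=np.radians(98.6)   # jig
def R2(a): return np.array([[np.cos(a),-np.sin(a)],[np.sin(a),np.cos(a)]])
def plan(xend,n,back=.0495,pose=None):
    """cubic in the jig frame for the heel centre from the tool (or pose) to y=0 at xend; prints moves in tool axes"""
    s=bot.read_state(); X=s["tcp_rot"][:,0] if hasattr(s["tcp_rot"],"shape") else np.array(s["tcp_rot"])[:,0]
    p=np.array(s["position"])[:2]; th=np.arctan2(X[1],X[0])
    hp,ht=(p+back*np.array([np.cos(th),np.sin(th)]),th) if pose is None else pose
    q=R2(PH).T@(hp-J); a=ht-PH; print("heel in jig mm",q*1000,"deg",np.degrees(a),"z",s["position"][2])
    from scipy.interpolate import CubicHermiteSpline
    c=CubicHermiteSpline([q[0],xend],[q[1],0],[np.tan(a),0])
    k=[c(x,2)/(1+c(x,1)**2)**1.5 for x in (q[0],xend)]; print("1/R",k)
    for x in np.linspace(q[0],xend,n+1)[1:]:
        t=np.arctan(c(x,1)); w=J+R2(PH)@np.array([x,c(x)]); f=w-back*np.array([np.cos(t+PH),np.sin(t+PH)])
        d=R2(th).T@(f-p); print([round(100*d[0],2),round(-100*d[1],2),0,0,0,round(-np.degrees(t+PH-th),1),-.4])
E
python3 - <<'E'
from h import *
plan(-.06,28)
E
```

```text
heel in jig mm [-313.99135828   71.88338364] deg 13.37607186481823 z 0.017539375411294435
1/R [np.float64(-9.604471780613803), np.float64(8.55806714986283)]
[np.float64(0.94), np.float64(-0.4), 0, 0, 0, np.float64(5.1), -0.4]
[np.float64(1.9), np.float64(-0.69), 0, 0, 0, np.float64(9.9), -0.4]
[np.float64(2.87), np.float64(-0.88), 0, 0, 0, np.float64(14.4), -0.4]
[np.float64(3.84), np.float64(-0.97), 0, 0, 0, np.float64(18.6), -0.4]
[np.float64(4.81), np.float64(-0.95), 0, 0, 0, np.float64(22.4), -0.4]
[np.float64(5.77), np.float64(-0.84), 0, 0, 0, np.float64(25.7), -0.4]
[np.float64(6.72), np.float64(-0.64), 0, 0, 0, np.float64(28.7), -0.4]
[np.float64(7.65), np.float64(-0.36), 0, 0, 0, np.float64(31.2), -0.4]
[np.float64(8.56), np.float64(-0.0), 0, 0, 0, np.float64(33.4), -0.4]
[np.float64(9.45), np.float64(0.42), 0, 0, 0, np.float64(35.2), -0.4]
[np.float64(10.32), np.float64(0.89), 0, 0, 0, np.float64(36.7), -0.4]
[np.float64(11.17), np.float64(1.41), 0, 0, 0, np.float64(37.8), -0.4]
[np.float64(12.0), np.float64(1.98), 0, 0, 0, np.float64(38.7), -0.4]
[np.float64(12.81), np.floa
[... 336 characters left out ...]
4(16.63), np.float64(5.85), 0, 0, 0, np.float64(37.6), -0.4]
[np.float64(17.36), np.float64(6.53), 0, 0, 0, np.float64(36.4), -0.4]
[np.float64(18.08), np.float64(7.21), 0, 0, 0, np.float64(34.8), -0.4]
[np.float64(18.79), np.float64(7.88), 0, 0, 0, np.float64(32.9), -0.4]
[np.float64(19.5), np.float64(8.55), 0, 0, 0, np.float64(30.7), -0.4]
[np.float64(20.21), np.float64(9.21), 0, 0, 0, np.float64(28.0), -0.4]
[np.float64(20.93), np.float64(9.87), 0, 0, 0, np.float64(25.0), -0.4]
[np.float64(21.66), np.float64(10.5), 0, 0, 0, np.float64(21.5), -0.4]
[np.float64(22.41), np.float64(11.13), 0, 0, 0, np.float64(17.6), -0.4]
[np.float64(23.18), np.float64(11.72), 0, 0, 0, np.float64(13.4), -0.4]
```

Call:
{"name": "apply_moves", "arguments": {
  "steps": [
    [[0.47, -0.2, 0, 0, 0, 2.6, -0.4], [0.94, -0.4, 0, 0, 0, 5.1, -0.4], [1.42, -0.55, 0, 0, 0, 7.5, -0.4], [1.9, -0.69, 0, 0, 0, 9.9, -0.4], [2.38, -0.79, 0, 0, 0, 12.2, -0.4], [2.87, -0.88, 0, 0, 0, 14.4, -0.4], [3.35, -0.93, 0, 0, 0, 16.5, -0.4], [3.84, -0.97, 0, 0, 0, 18.6, -0.4], [4.32, -0.97, 0, 0, 0, 20.5, -0.4], [4.81, -0.95, 0, 0, 0, 22.4, -0.4], [5.29, -0.9, 0, 0, 0, 24.1, -0.4], [5.77, -0.84, 0, 0, 0, 25.7, -0.4], [6.25, -0.74, 0, 0, 0, 27.2, -0.4], [6.72, -0.64, 0, 0, 0, 28.7, -0.4], [7.18, -0.5, 0, 0, 0, 30, -0.4], [7.65, -0.36, 0, 0, 0, 31.2, -0.4], [8.1, -0.19, 0, 0, 0, 32.3, -0.4], [8.56, 0, 0, 0, 0, 33.4, -0.4], [8.56, 0, 0, 0, 0, 33.4, -0.4]]
  ]
}}

```text
time_s: 6.95
position: [0.4895, -0.2125, 0.0175]
tcp_rot: [[0.198, 0.98, -0.001], [0.98, -0.198, 0.001], [0.001, -0.001, -1.0]]
force: [0.1, -0.2, 0.7]
opening: 0.299
grasp_force: 0.0
```

Run:
```python
from h import *
s=bot.read_state(); print(s["position"],s["force"])
m=bot.camera_model("wrist"); im=bot.capture("wrist"); im2=bot.capture("scene")
cv2.imwrite("pics/w2.png",im);cv2.imwrite("pics/s2.png",im2)
cv2.imwrite("pics/c2.png",np.hstack([cv2.resize(im,(400,300)),cv2.resize(im2[140:320,200:440],(400,300))]))
plan(-.06,20)
```

```text
[ 0.48951393 -0.21249612  0.01747808] [ 0.052682   -0.21575942  0.67176065]
heel in jig mm [-232.28923504   63.28701797] deg -20.017129899898546 z 0.01747736293830376
1/R [np.float64(-3.595256022070406), np.float64(8.563290448234227)]
[np.float64(0.92), np.float64(-0.13), 0, 0, 0, np.float64(1.7), -0.4]
[np.float64(1.86), np.float64(-0.22), 0, 0, 0, np.float64(3.1), -0.4]
[np.float64(2.81), np.float64(-0.25), 0, 0, 0, np.float64(4.3), -0.4]
[np.float64(3.76), np.float64(-0.25), 0, 0, 0, np.float64(5.1), -0.4]
[np.float64(4.71), np.float64(-0.21), 0, 0, 0, np.float64(5.7), -0.4]
[np.float64(5.67), np.float64(-0.14), 0, 0, 0, np.float64(6.0), -0.4]
[np.float64(6.62), np.float64(-0.04), 0, 0, 0, np.float64(6.1), -0.4]
[np.float64(7.57), np.float64(0.08), 0, 0, 0, np.float64(5.9), -0.4]
[np.float64(8.52), np.float64(0.21), 0, 0, 0, np.float64(5.4), -0.4]
[np.float64(9.46), np.float64(0.36), 0, 0, 0, np.float64(4.7), -0.4]
[np.float64(10.4), np.float64(0.51), 0, 0, 0, np.float64(3.7), -0.4]
[np.float64(11.33), np.float64(0.67), 0, 0, 0, np.float64(2.4), -0.4]
[np.float64(12.25), np.float64(0.84), 0, 0, 0, np.float64(0.8), -0.4]
[np.float64(13.17), np.float64(1.0), 0, 0, 0, np.float64(-1.1), -0.4]
[np.float64(14.08), np.float64(1.16), 0, 0, 0, np.float64(-3.3), -0.4]
[np.float64(14.99), np.float64(1.31), 0, 0, 0, np.float64(-5.9), -0.4]
[np.float64(15.9), np.float64(1.45), 0, 0, 0, np.float64(-8.9), -0.4]
[np.float64(16.81), np.float64(1.58), 0, 0, 0, np.float64(-12.2), -0.4]
[np.float64(17.73), np.float64(1.68), 0, 0, 0, np.float64(-16.0), -0.4]
[np.float64(18.65), np.float64(1.74), 0, 0, 0, np.float64(-20.0), -0.4]
```

View pics/c2.png

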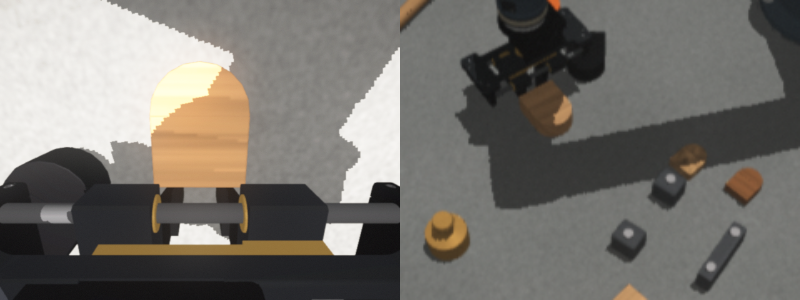

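Picture: the heel is flush on both fingers and centred (crop columns 150–249). It is tracking, so I continue.

Call:
{"name": "apply_moves", "arguments": {
  "steps": [
    [[0.46, -0.07, 0, 0, 0, 0.9, -0.4], [0.92, -0.13, 0, 0, 0, 1.7, -0.4], [1.86, -0.22, 0, 0, 0, 3.1, -0.4], [2.81, -0.25, 0, 0, 0, 4.3, -0.4], [3.76, -0.25, 0, 0, 0, 5.1, -0.4], [4.71, -0.21, 0, 0, 0, 5.7, -0.4], [5.67, -0.14, 0, 0, 0, 6, -0.4], [6.62, -0.04, 0, 0, 0, 6.1, -0.4], [7.57, 0.08, 0, 0, 0, 5.9, -0.4], [8.04, 0.14, 0, 0, 0, 5.7, -0.4], [8.52, 0.21, 0, 0, 0, 5.4, -0.4], [8.99, 0.28, 0, 0, 0, 5.1, -0.4], [9.46, 0.36, 0, 0, 0, 4.7, -0.4], [9.93, 0.43, 0, 0, 0, 4.2, -0.4], [10.4, 0.51, 0, 0, 0, 3.7, -0.4], [10.4, 0.51, 0, 0, 0, 3.7, -0.4]]
  ]
}}

```text
time_s: 9.05
position: [0.5154, -0.1119, 0.0176]
tcp_rot: [[0.26, 0.965, -0.0], [0.965, -0.26, 0.0], [0.0, -0.0, -1.0]]
force: [0.0, 0.1, -0.6]
opening: 0.298
grasp_force: 0.0
```

Run:
```python
from h import *
m=bot.camera_model("wrist"); im=bot.capture("wrist"); im2=bot.capture("scene")
cv2.imwrite("pics/w3.png",im)
cv2.imwrite("pics/c3.png",np.hstack([cv2.resize(im,(400,300)),cv2.resize(im2[140:320,200:440],(400,300))]))
plan(-.06,18)
```

```text
heel in jig mm [-137.65636588   19.8839106 ] deg -23.722079129656688 z 0.01756506309296984
1/R [np.float64(2.187852831979682), np.float64(8.466039503606495)]
[np.float64(0.47), np.float64(0.05), 0, 0, 0, np.float64(-0.6), -0.4]
[np.float64(0.94), np.float64(0.1), 0, 0, 0, np.float64(-1.3), -0.4]
[np.float64(1.41), np.float64(0.16), 0, 0, 0, np.float64(-2.1), -0.4]
[np.float64(1.87), np.float64(0.21), 0, 0, 0, np.float64(-2.9), -0.4]
[np.float64(2.34), np.float64(0.26), 0, 0, 0, np.float64(-3.9), -0.4]
[np.float64(2.8), np.float64(0.31), 0, 0, 0, np.float64(-4.9), -0.4]
[np.float64(3.26), np.float64(0.36), 0, 0, 0, np.float64(-6.0), -0.4]
[np.float64(3.72), np.float64(0.41), 0, 0, 0, np.float64(-7.1), -0.4]
[np.float64(4.18), np.float64(0.46), 0, 0, 0, np.float64(-8.4), -0.4]
[np.float64(4.64), np.float64(0.51), 0, 0, 0, np.float64(-9.7), -0.4]
[np.float64(5.1), np.float64(0.55), 0, 0, 0, np.float64(-11.2), -0.4]
[np.float64(5.55), np.float64(0.58), 0, 0, 0, np.float64(-12.7), -0.4]
[np.float64(6.01), np.float64(0.62), 0, 0, 0, np.float64(-14.3), -0.4]
[np.float64(6.47), np.float64(0.65), 0, 0, 0, np.float64(-16.0), -0.4]
[np.float64(6.93), np.float64(0.67), 0, 0, 0, np.float64(-17.8), -0.4]
[np.float64(7.4), np.float64(0.68), 0, 0, 0, np.float64(-19.7), -0.4]
[np.float64(7.86), np.float64(0.69), 0, 0, 0, np.float64(-21.7), -0.4]
[np.float64(8.33), np.float64(0.69), 0, 0, 0, np.float64(-23.7), -0.4]
```

View pics/c3.png

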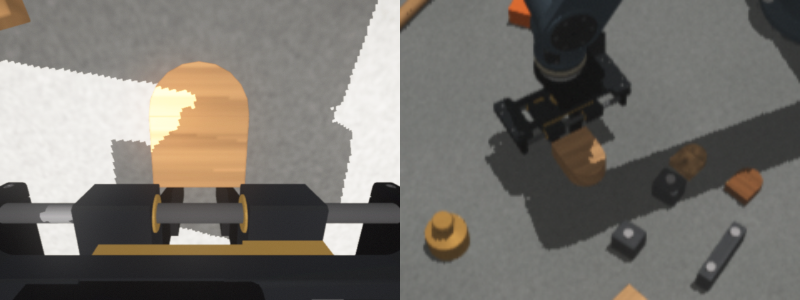

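Heel still flush and centred (columns 150–248). On to the mouth of the gap.

Call:
{"name": "apply_moves", "arguments": {
  "steps": [
    [[0.47, 0.05, 0, 0, 0, -0.6, -0.4], [0.94, 0.1, 0, 0, 0, -1.3, -0.4], [1.41, 0.16, 0, 0, 0, -2.1, -0.4], [1.87, 0.21, 0, 0, 0, -2.9, -0.4], [2.34, 0.26, 0, 0, 0, -3.9, -0.4], [2.8, 0.31, 0, 0, 0, -4.9, -0.4], [3.26, 0.36, 0, 0, 0, -6, -0.4], [3.72, 0.41, 0, 0, 0, -7.1, -0.4], [4.18, 0.46, 0, 0, 0, -8.4, -0.4], [4.64, 0.51, 0, 0, 0, -9.7, -0.4], [5.1, 0.55, 0, 0, 0, -11.2, -0.4], [5.55, 0.58, 0, 0, 0, -12.7, -0.4], [6.01, 0.62, 0, 0, 0, -14.3, -0.4], [6.47, 0.65, 0, 0, 0, -16, -0.4], [6.93, 0.67, 0, 0, 0, -17.8, -0.4], [7.4, 0.68, 0, 0, 0, -19.7, -0.4], [7.86, 0.69, 0, 0, 0, -21.7, -0.4], [8.33, 0.69, 0, 0, 0, -23.7, -0.4], [8.33, 0.69, 0, 0, 0, -23.7, -0.4]]
  ]
}}

```text
time_s: 11.52
position: [0.5437, -0.0332, 0.0176]
tcp_rot: [[-0.15, 0.989, -0.0], [0.989, 0.15, 0.0], [0.0, -0.0, -1.0]]
force: [0.1, 0.5, -0.4]
opening: 0.3
grasp_force: 0.0
```

Run:
```python
from h import *
m=bot.camera_model("wrist"); im=bot.capture("wrist"); im2=bot.capture("scene")
cv2.imwrite("pics/w4.png",im)
cv2.imwrite("pics/c4.png",np.hstack([im[0:400:1],cv2.resize(im2[200:320,300:440],(160,400))])[:, :800])
plan(.07,20)
K=m["intrinsics"]
for q in [(-.02,.035),(-.02,-.035),(0,.053),(0,-.053),(.02,.035),(.02,-.035),(.11,.05),(.11,-.05)]:
    w=J+R2(PH)@np.array(q); p=K@(m["R"]@np.r_[w,.038]+m["t"]); print(q,(p/p[2])[:2].round(1))
```

```text
heel in jig mm [-5.99616611e+01 -3.92018072e-03] deg -0.02087761106998998 z 0.017537137412498165
1/R [np.float64(0.012607693147471342), np.float64(-0.0070001485368296965)]
[np.float64(0.65), np.float64(0.0), 0, 0, 0, np.float64(-0.0), -0.4]
[np.float64(1.3), np.float64(0.0), 0, 0, 0, np.float64(-0.0), -0.4]
[np.float64(1.95), np.float64(0.0), 0, 0, 0, np.float64(-0.0), -0.4]
[np.float64(2.6), np.float64(0.0), 0, 0, 0, np.float64(-0.0), -0.4]
[np.float64(3.25), np.float64(0.0), 0, 0, 0, np.float64(-0.0), -0.4]
[np.float64(3.9), np.float64(0.0), 0, 0, 0, np.float64(-0.0), -0.4]
[np.float64(4.55), np.float64(0.0), 0, 0, 0, np.float64(-0.0), -0.4]
[np.float64(5.2), np.float64(0.0), 0, 0, 0, np.float64(-0.0), -0.4]
[np.float64(5.85), np.float64(0.0), 0, 0, 0, np.float64(-0.0), -0.4]
[np.float64(6.5), np.float64(0.0), 0, 0, 0, np.float64(-0.0), -0.4]
[np.float64(7.15), np.float64(0.0), 0, 0, 0, np.float64(-0.0), -0.4]
[np.float64(7.8), np.float64(-0.0), 0, 0, 0, np.float64(-0.0), -0.4]
[np.float64(8.45), np.float64(-0.0), 0, 0, 0, np.float64(-0.0), -0.4]
[np.float64(9.1), np.float64(-0.0), 0, 0, 0, np.float64(-0.0), -0.4]
[np.float64(9.75), np.float64(-0.0), 0, 0, 0, np.float64(-0.0), -0.4]
[np.float64(10.4), np.float64(-0.0), 0, 0, 0, np.float64(-0.0), -0.4]
[np.float64(11.05), np.float64(-0.0), 0, 0, 0, np.float64(-0.0), -0.4]
[np.float64(11.7), np.float64(-0.0), 0, 0, 0, np.float64(-0.0), -0.4]
[np.float64(12.35), np.float64(-0.0), 0, 0, 0, np.float64(-0.0), -0.4]
[np.float64(13.0), np.float64(-0.0), 0, 0, 0, np.float64(-0.0), -0.4]
(-0.02, 0.035) [218.8 103. ]
(-0.02, -0.035) [422. 103.]
(0, 0.053) [158.9  38. ]
(0, -0.053) [482.   37.9]
(0.02, 0.035) [208.2 -34. ]
(0.02, -0.035) [432.8 -34. ]
(0.11, 0.05) [ 110.4 -480.9]
(0.11, -0.05) [ 531.3 -481.3]
```

View pics/c4.png

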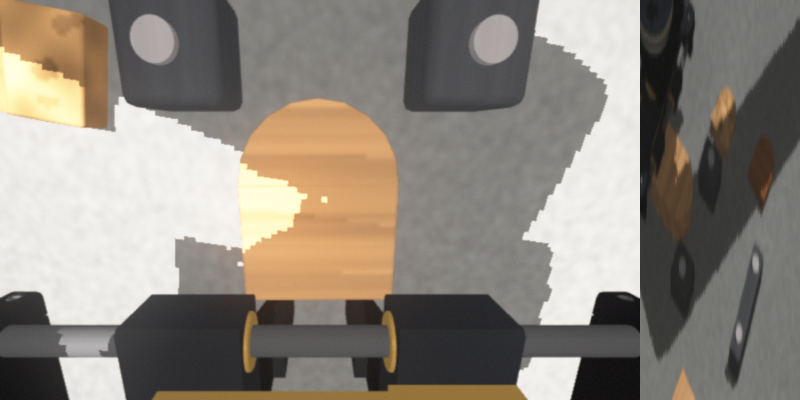

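Picture: the guide screws are at (154,40) and (494,40), so mid-gap is about column 323. The heel's middle is at about 318.5, which puts it roughly 1.5 mm left but straight. I'll trim that in on the way through.

Call:
{"name": "apply_moves", "arguments": {
  "steps": [
    [[0.5, -0.11, 0, 0, 0, 1.4, -0.4], [1, -0.18, 0, 0, 0, 2.4, -0.4], [1.5, -0.21, 0, 0, 0, 3, -0.4], [2, -0.2, 0, 0, 0, 3.2, -0.4], [2.5, -0.16, 0, 0, 0, 3, -0.4], [3, -0.08, 0, 0, 0, 2.4, -0.4], [3.5, 0.02, 0, 0, 0, 1.4, -0.4], [4, 0.15, 0, 0, 0, 0, -0.4], [4.7, 0.15, 0, 0, 0, 0, -0.4], [5.4, 0.15, 0, 0, 0, 0, -0.4], [6.1, 0.15, 0, 0, 0, 0, -0.4], [6.8, 0.15, 0, 0, 0, 0, -0.4], [7.5, 0.15, 0, 0, 0, 0, -0.4], [8.2, 0.15, 0, 0, 0, 0, -0.4], [8.9, 0.15, 0, 0, 0, 0, -0.4], [9.6, 0.15, 0, 0, 0, 0, -0.4], [10.3, 0.15, 0, 0, 0, 0, -0.4], [11, 0.15, 0, 0, 0, 0, -0.4], [11.5, 0.15, 0, 0, 0, 0, -0.4], [11.5, 0.15, 0, 0, 0, 0, -0.4]]
  ]
}}

```text
time_s: 14.12
position: [0.5278, 0.0808, 0.0175]
tcp_rot: [[-0.15, 0.989, -0.0], [0.989, 0.15, 0.0], [0.0, -0.0, -1.0]]
force: [0.3, 0.2, -0.2]
opening: 0.302
grasp_force: 0.0
```

Run:
```python
from h import *
m=bot.camera_model("wrist"); im=bot.capture("wrist"); im2=bot.capture("scene")
cv2.imwrite("pics/c5.png",np.hstack([cv2.resize(im,(400,300)),cv2.resize(im2[220:310,310:430],(400,300))]))
plan(.07,1)
```

```text
heel in jig mm [55.03263367 -1.48563516] deg -0.019300746616654155 z 0.017458597585845437
1/R [np.float64(39.87990013127416), np.float64(-39.834894111941495)]
[np.float64(1.5), np.float64(-0.15), 0, 0, 0, np.float64(-0.0), -0.4]
```

View pics/c5.png

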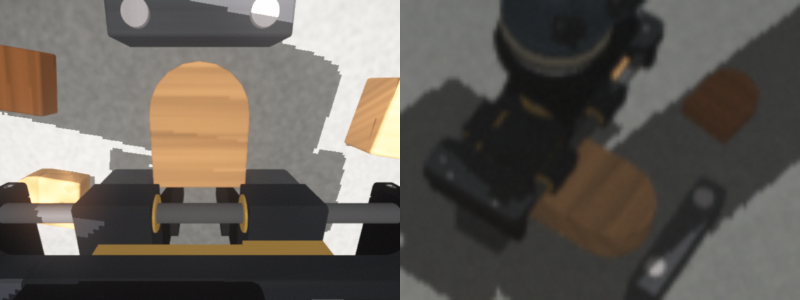

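Picture: the heel is through the gap and straight, with its nose at row 62. The stop's edge is at row 45, about 10–15 mm ahead. I push slowly and watch the force.

Call:
{"name": "apply_moves", "arguments": {
  "steps": [
    [[0.15, 0, 0, 0, 0, 0, -0.4], [0.3, 0, 0, 0, 0, 0, -0.4], [0.45, 0, 0, 0, 0, 0, -0.4], [0.6, 0, 0, 0, 0, 0, -0.4], [0.75, 0, 0, 0, 0, 0, -0.4], [0.9, 0, 0, 0, 0, 0, -0.4], [1.05, 0, 0, 0, 0, 0, -0.4], [1.2, 0, 0, 0, 0, 0, -0.4], [1.3, 0, 0, 0, 0, 0, -0.4], [1.4, 0, 0, 0, 0, 0, -0.4], [1.4, 0, 0, 0, 0, 0, -0.4]]
  ]
}}

```text
time_s: 15.6
position: [0.5264, 0.0928, 0.0176]
tcp_rot: [[-0.151, 0.989, 0.001], [0.989, 0.151, -0.002], [-0.002, 0.0, -1.0]]
force: [-0.5, -7.2, -0.1]
opening: 0.301
grasp_force: 3.4
```

The −7 N reading shows the nose is against the stop. I hold briefly, then back off straight and lift.

Call:
{"name": "apply_moves", "arguments": {
  "steps": [
    [[0, 0, 0, 0, 0, 0, -0.4], [0, 0, 0, 0, 0, 0, -0.4], [-0.3, 0, 0, 0, 0, 0, -0.4], [-0.6, 0, 0, 0, 0, 0, -0.4], [-1.2, 0, 0, 0, 0, 0, -0.4], [-2, 0, 0, 0, 0, 0, -0.4], [-2.5, 0, 0, 0, 0, 0, -0.4], [-2.5, 0, -1, 0, 0, 0, -0.4], [-2.5, 0, -4, 0, 0, 0, -0.4], [-2.5, 0, -9, 0, 0, 0, -0.4], [-2.5, 0, -14, 0, 0, 0, -0.4], [-2.5, 0, -18, 0, 0, 0, -0.4], [-8, 0, -18, 0, 0, 0, -0.4], [-8, 0, -18, 0, 0, 0, -0.4], [-8, 0, -18, 0, 0, 0, -0.4]]
  ]
}}

```text
time_s: 17.48
position: [0.5372, 0.0152, 0.1977]
tcp_rot: [[-0.148, 0.989, -0.001], [0.989, 0.148, 0.001], [0.001, -0.001, -1.0]]
force: [0.1, -0.3, -0.6]
opening: 0.3
grasp_force: 0.0
```

Run:
```python
from h import *
m=bot.camera_model("wrist"); im=bot.capture("wrist"); im2=bot.capture("scene")
cv2.imwrite("pics/c6.png",np.hstack([cv2.resize(im,(400,300)),cv2.resize(im2[210:330,300:460],(400,300))]))
```

```text
(no output)
```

View pics/c6.png

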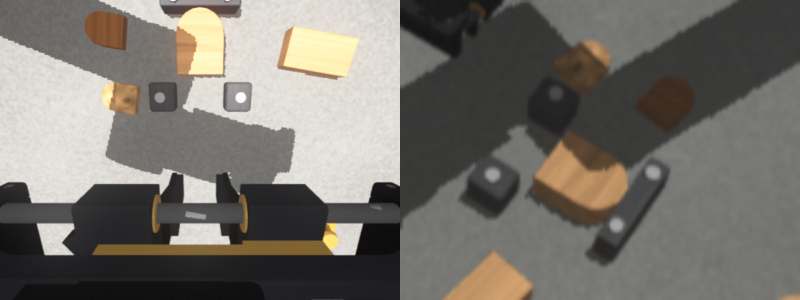

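Picture: the heel sits centred between the guides' midline (crop column 200) and is straight, with its nose touching the stop at row 10. The bystanders have not moved, and the robot is clear. I'm handing in.

```bash
python3 -c "
from rig import bot
print(bot.hand_in())"
```

```text
the job is handed in; nothing more can be done
None
```

I pushed the heel block nose first through the gap until its nose rests against the back stop, straight and near mid-lane in the last picture, and handed the job in; the hand-in returned no verdict.

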